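# Hold the white tile cap on the colour meter's sprung port

## Task

Calibrate the colour meter: take the square white-tile cap, lift it up and off the hook it hangs on, and press it level and centred, tile down, onto the sprung plunger of the meter's measuring port until it sits fully home on the metal collar all round. Finish while still holding it pressed firmly against the collar (do not let go or put it down), without crushing the port. Leave the round cap on the other hook, the jar and the beaker where they are.

Things in the scene. Friction and masses are not known exactly. Their poses are not given: they have to be found in the camera images.
- tile_cap: Square tile cap, 175-265 g, black plastic, white tile below. Origin: centre of its flat underside, z up. Plate 60x60x12 mm; on it two posts at y=+-24 mm (8 mm wide, 36 mm tall), between them a window 40 mm wide, 36 mm high, open along x; crossbar 12x56x10 mm, z 48 to 58 mm; square knob 24x24 mm, z 58 to 102 mm. Hangs by its crossbar on stand_a's hook, underside 82 mm above the bench.
- cap_grip (a point): Point in the middle of the tile cap's knob, 85 mm above the tile's underside; axes as the tile cap's. Grip the knob from above here.
- stand_a: Fixed steel hook stand carrying the tile cap. Origin on the bench below the hanging place. Hook: flat tongue 14 mm wide, 5 mm thick, top at z=130 mm, from a post at x=+50 mm; its free end points to the stand's -x (roughly to the robot), with an upturned lip at x=-14 to -10 mm, 8 mm high. To free the cap lift it 10 to 28 mm, then draw it over 40 mm along the stand's -x. Foot 100x70x10 mm.
- stand_a_hook (a point): Top of the tongue of stand_a at the hanging place, 130 mm above the bench; axes as stand_a's.
- stand_b: The other, equal hook stand, fixed; it carries the round cap. Same frame as stand_a. The two stands may change places.
- trap_cap: The round cap (bystander), about 200 g: a black cylinder 44 mm in diameter, 50 mm tall, with the same window, crossbar and knob on top; hangs on stand_b. Origin: centre of its underside. Leave alone.
- meter: Colour meter, white box 220 x 160 x 80 mm, fixed to the bench. Origin at the bench straight below the measuring port's axis; the box spans x = -60 to +160 mm, y = +-80 mm in this frame; a dark screen lies on its top behind the port (+x).
- collar: The metal collar of the measuring port, the hard stop: an aluminium ring, outer diameter 44 mm, inner 26 mm, from 80 to 92 mm above the bench on top of the meter. Origin: centre of its underside (80 mm above the bench). Fixed to the meter.
- port (a point): Centre of the collar's top face, 92 mm above the bench; z up; x, y as the meter's.
- plunger_tip (a point): Centre of the top of the sprung steel plunger, 18 mm in diameter, in the middle of the collar; at rest 106 mm above the bench, 14 mm proud of the collar.
- plunger (a joint): How far the plunger is pressed down (m): 0 at rest, 0.014 when flush with the collar's top. The spring pushes back with 4 N at the start of travel and 9.6 N when flush (400 N/m), so the cap's own weight does not press it down.
- jar: Bystander: white jar with a blue lid, 68 mm in diameter, 85 mm tall. Origin at its underside. Leave alone.
- beaker: Bystander: glass beaker, 70 mm across, 90 mm tall. Origin at its underside. Leave alone.
Mind the look-alikes: they are no part of the job. Leave any blue look-alike of the stand_a alone.

How it is judged:
By the outcome, as a careful person would: the job done as asked, in the order asked, and still so for the second after the job is handed in, while the arm keeps its last pose, push and grip.
It also fails if it takes over 48 s, if anything falls off the work surface, if the arm or the gripper's body presses on something with over 40 N, if the wrist force passes 120 N, or if a joint passes its speed limit or range.

## Robot

A 6-joint arm with a two-finger parallel gripper is mounted at the origin on the work surface. World frame = base frame: x ahead of the robot, y to its left, z up, the work surface at z = 0. Lengths are in m, angles in rad, forces in N, time in s.
With the tool pointing down it reaches from about 0.35 to 0.875 m from the base axis. Payload 4.2 kg.
Tool frame: the origin (TCP) lies between the finger pads; the fingertips stand 25 mm ahead of it and the grasp point (between the pads) lies 6 mm ahead of it; z points along the fingers, y is the direction in which the jaws open and shut (so a half turn about z gives the same grasp; the last joint's range is limited). The gripper opens to 85 mm and grips with 20 to 120 N. Pads are 22 mm wide; open, the fingers measure 114 mm over their backs; the gripper's body (76 mm by 85 mm) begins 54 mm behind the grasp point. The pads swing forward as they close: fully open they stand 13 mm farther back than shut.
Start: joints at [1.467, 0.385, 0.008, 0, -1.194, -0.259], TCP at [0.222, 0.584, 0.256] pointing down, gripper open.
Joint ranges: [-3.14, 3.14], [-1.21, 2.06], [-1.07, 1.41], [-3.16, 2.05], [-2.99, -0.16], [-3.1, 3.1]. Speed limits (rad/s): [2.79, 2.79, 3.14, 3.14, 3.14, 3.14].

## Interface

Orientations are given as [roll, pitch, yaw] about the fixed x, y, z axes, in that order (R = Rz(yaw) Ry(pitch) Rx(roll)).
In Python, from cell import env gives the robot as it stands. The module is installed in compiled form; this text tells all that it offers.
- The arm moves only by the tool move_arm, never from a script. Its argument "plan" is a list that holds one entry, the list of rows, each a list of 6 numbers: the shift along the world's x, y, z in m, then the turn, a rotation vector about the world's x, y, z in degrees. In form: [[[tx, ty, tz, ax, ay, az], ...]]. A call has 1 to 5 rows; each row is the pose to reach, as a shift and turn from the pose measured when the call began; what a row does not reach only later rows make up. A row lasts 1/12 s, in which the tool goes at most 41.7 mm and 7.16 degrees, less where a joint would pass 70% of its speed; a pose out of reach is approached as far as the arm can. A call with a gripper value outside its range is refused whole. "hand" is the closure, from -1 (fully open) to 1 (shut), set as the call begins (left out, the last holds). The fingers move at their own pace and stop on an object; "grip_force" is the grip in N (left out, the last holds). Time passes only in rows, so rows that repeat a pose let the fingers close. It gives the time, the measured TCP pose, the force and the opening at its end, in the units of the state.
- env.get_state(): the state, without advancing time (a new reading comes with each control period).
- env.camera(name): name is "scene" or "top" or "wrist"; returns a dict with "color" (480x640x3 uint8, red, green, blue), "fov_y" (degrees; the focal length in pixels is half the picture's height over the tangent of half this angle, whatever the lens; pixels are square), "cx", "cy" (the principal point, pixels), "xyz" and "attitude" of the camera in the world. Camera axes: x right, y down, z forward; pixel columns grow to the right and rows downward; lengths in m; the calibration is good to about 2 mm. A picture is of the moment at which its call begins. There is no depth.
- env.finish_job(): hands the job in, once; it reports no verdict.
The state is a dict: "time_s": time; "joint_pos": joint angles; "joint_velocities": joint speeds; "effort": joint torques, N m; "tcp_pos": TCP position; "tool_rot": TCP orientation; "contact_force": force on the tool from outside, world axes, zero at the start; "torque": the same for the moment, N m; "finger_gap": finger opening in m.
Only numpy, scipy, OpenCV 4.12 (cv2) and the standard library are available. Lean on these libraries where they do the work, as an engineer would, in place of code of your own. Each camera call takes 0.05 s, during which the arm holds its last target.

## Working session

There is one attempt and no reset: what is moved stays moved. The work goes in short steps, Python scripts to look and compute and a tool call to move; the robot and the scene stay as the last step left them, time stands still between calls to the robot, and variables do not carry over. Pictures are saved under pics/ and viewed, and the job is handed in when it is done.

Besides the shell and the picture viewer there is one more tool, called after "Request:" by a JSON object that holds its "fn" and its "kwargs". move_arm: Moves the arm, as the interface text tells. Its arguments: {"type":"object","properties":{"plan":{"type":"array"},"hand":{"type":"number"},"grip_force":{"type":"number"}},"required":["plan"]}

```bash
mkdir -p pics
cat > h.py <<'E'
import numpy as np, cv2, pickle
from scipy.spatial.transform import Rotation as R
E
python3 - <<'E'
from cell import env
import cv2,pickle
s=env.get_state(); print(s)
d={}
for n in ("scene","top","wrist"):
    c=env.camera(n); d[n]=c
    cv2.imwrite(f"pics/{n}0.png",c["color"][:,:,::-1]); print(n,{k:v for k,v in c.items() if k!="color"})
pickle.dump(d,open("c0.pkl","wb"))
E
```

```text
{'time_s': 0.0, 'joint_pos': array([ 1.46660865e+00,  3.85577943e-01,  6.61127261e-03, -5.26160627e-04,
       -1.19398998e+00, -2.58608061e-01]), 'joint_velocities': array([ 2.08774584e-03,  1.04231760e-03,  4.75789313e-04,  3.08495047e-05,
       -1.06393502e-03,  1.09997708e-03]), 'effort': array([-1.38345647e-03, -3.92285514e+01,  1.88399917e+01,  4.18627292e+00,
       -4.62821452e-03, -4.43983623e-06]), 'tcp_pos': array([0.22158593, 0.583829  , 0.25519888]), 'tool_rot': array([ 3.13937911e+00, -7.99098437e-05, -3.62989776e-01]), 'contact_force': array([-0.47445983, -0.14298255, -0.37157496]), 'torque': array([-0.0425361 , -0.0207747 ,  0.02824616]), 'finger_gap': 0.0850709293204112}
scene {'fov_y': 57.82649137984116, 'cx': 311.79610777527444, 'cy': 239.97861298386502, 'xyz': array([ 1.09728501, -0.03789166,  0.87930495]), 'attitude': array([-2.49443513,  0.01001378,  1.27236322])}
top {'fov_y': 42.98707111505765, 'cx': 319.5729048305965, 'cy': 240.39598420346078, 'xyz': array([0.3822434 , 0.10952072, 1.3580324 ]), 'attitude': array([-2.9992325 , -0.00663215, -1.58734887])}
wrist {'fov_y': 66.94316878324453, 'cx': 325.6933154519464, 'cy': 235.77360280608482, 'xyz': array([0.29289937, 0.55874306, 0.37405021]), 'attitude': array([ 2.84215395e+00, -1.80862362e-03, -1.93403397e+00])}
```

View pics/scene0.png

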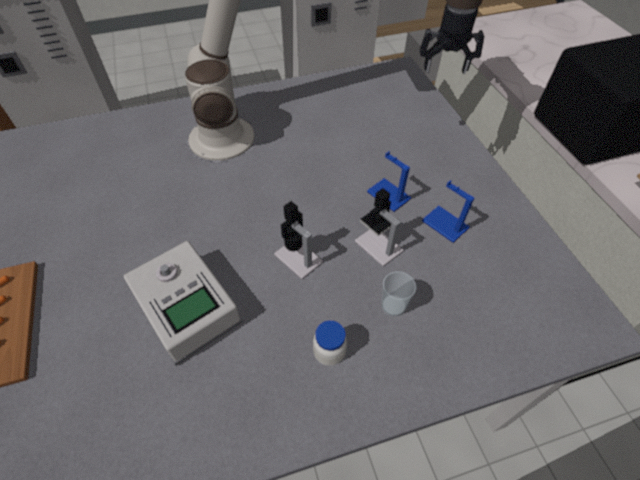

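View pics/top0.png

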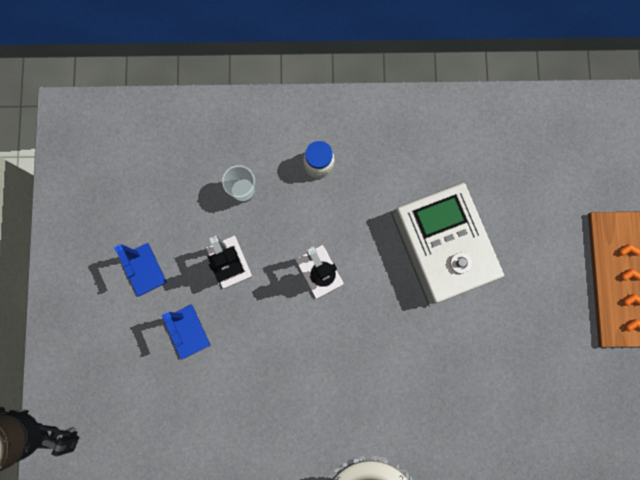

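View pics/wrist0.png

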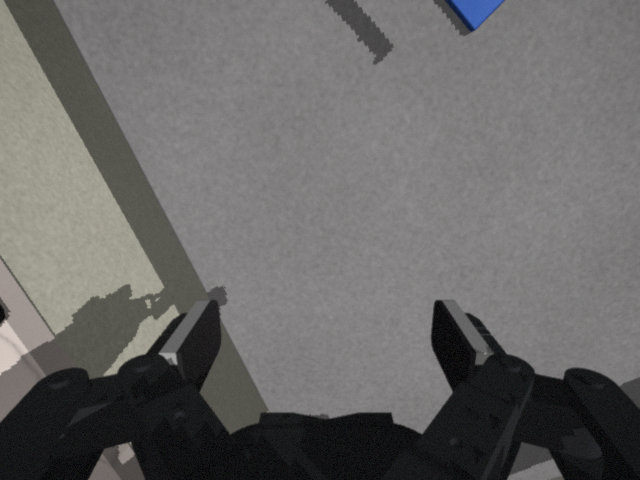

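The top view shows the square cap on its stand at about (226,262), the round cap at (322,272), and the port at (460,263). The blue look-alike stands are at the left.

```bash
cat > h.py <<'E'
import numpy as np, cv2, pickle
from scipy.spatial.transform import Rotation as R
def K(c):
    f=240/np.tan(np.radians(c["fov_y"])/2); return f
def ray(c,u,v):
    f=K(c); d=np.array([(u-c["cx"])/f,(v-c["cy"])/f,1.0])
    return c["xyz"],R.from_euler("xyz",c["attitude"]).apply(d)
def onz(c,u,v,z):
    o,d=ray(c,u,v); return o+d*(z-o[2])/d[2]
def proj(c,p):
    q=R.from_euler("xyz",c["attitude"]).inv().apply(np.asarray(p)-c["xyz"]); f=K(c)
    return np.array([c["cx"]+f*q[0]/q[2],c["cy"]+f*q[1]/q[2]])
def two(c1,p1,c2,p2):
    o1,d1=ray(c1,*p1);o2,d2=ray(c2,*p2)
    A=np.stack([d1,-d2],1); t=np.linalg.lstsq(A,o2-o1,rcond=None)[0]
    a=o1+t[0]*d1;b=o2+t[1]*d2
    return (a+b)/2,np.linalg.norm(a-b)
def crop(c,x0,y0,x1,y1,s,name):
    im=c["color"][y0:y1,x0:x1,::-1]; cv2.imwrite(name,cv2.resize(im,None,fx=s,fy=s,interpolation=cv2.INTER_CUBIC))
E
python3 - <<'E'
from h import *
d=pickle.load(open("c0.pkl","rb"))
crop(d["top"],190,220,290,295,8,"pics/t_cap.png")
crop(d["scene"],340,180,440,270,6,"pics/s_cap.png")
crop(d["top"],380,170,520,310,4,"pics/t_met.png")
print("base",onz(d["top"],370,475,0))
print("port",onz(d["top"],460,263,.1), "knob",onz(d["top"],226,262,.18), onz(d["scene"],168,270,.1))
E
```

```text
base [ 0.06924368 -0.00195645  0.        ]
port [ 0.51041513 -0.19271842  0.1       ] knob [0.5114234  0.28120302 0.18      ] [ 0.51627491 -0.1900564   0.1       ]
```

View pics/t_cap.png

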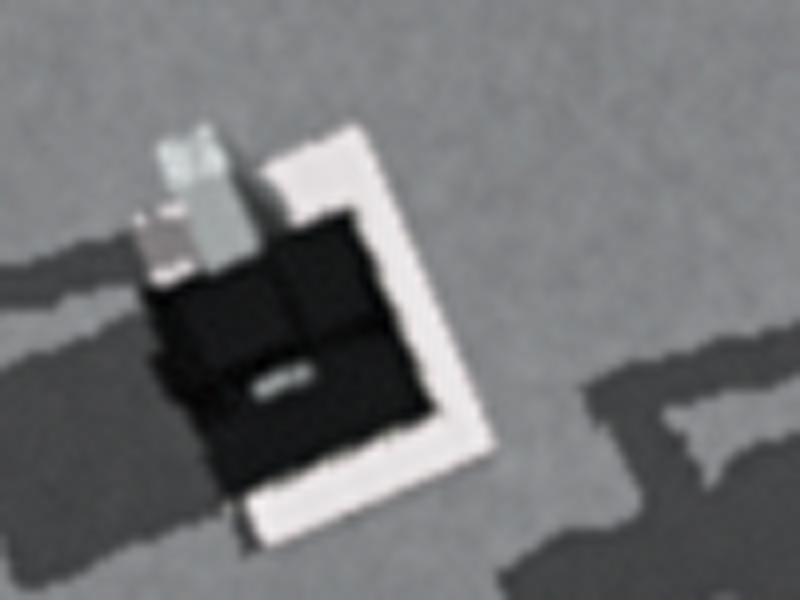

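View pics/s_cap.png

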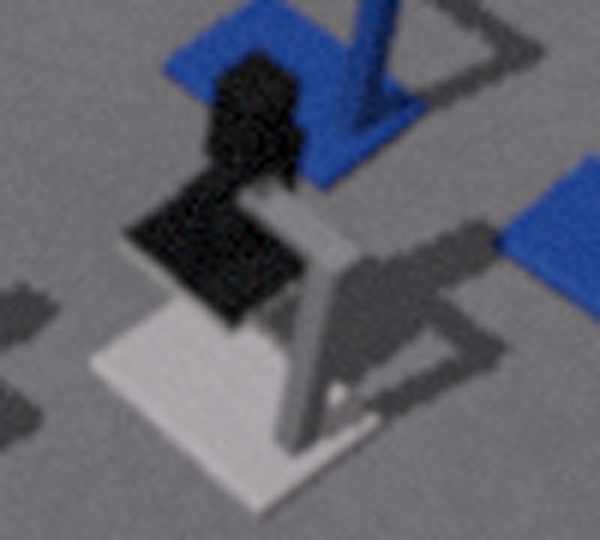

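View pics/t_met.png

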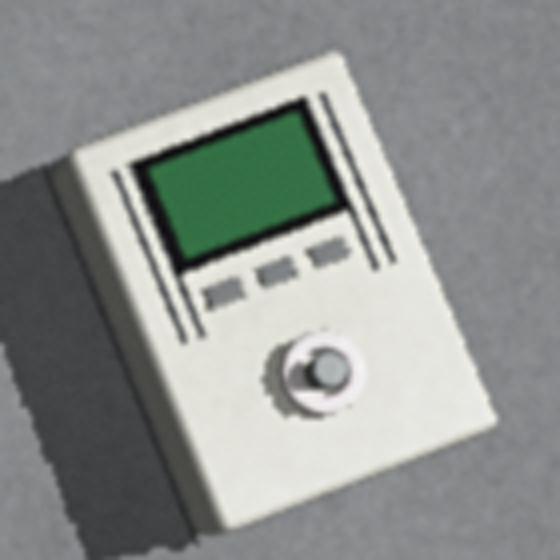

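Run:
```python
from h import *
d=pickle.load(open("c0.pkl","rb")); t=d["top"]; s=d["scene"]
a=np.array
def tp(u,v): return u/8+190-.44,v/8+220-.44
for n,p in dict(fr=(495,445),br=(360,125),fl=(262,550)).items(): print("foot",n,onz(t,*tp(*p),.010)[:2].round(4))
def mp(u,v): return u/4+380-.38,v/4+170-.38
c={n:onz(t,*mp(*p),.080)[:2] for n,p in dict(fr=(495,422),br=(340,50),bl=(75,155),fl=(230,530)).items()}
print("meter",{k:v.round(4) for k,v in c.items()})
ctr=sum(c.values())/4; e=(c['br']-c['fr']);yaw=np.arctan2(*(e[::-1])); e2=c['bl']-c['fl'];y2=np.arctan2(*(e2[::-1]))
e3=c['fl']-c['fr'];y3=np.arctan2(*(e3[::-1]))-np.pi/2
print(np.linalg.norm(e),np.linalg.norm(e2),np.degrees([yaw,y2,y3]));y=(yaw+y2)/2
print("port from box",ctr-.05*a([np.cos(y),np.sin(y)]))
print("plunger tip",onz(t,*mp(329,369),.106),"collar",onz(t,*mp(324,375),.092))
def sp(u,v): return u/6+340-.42,v/6+180-.42
for n,p in dict(l=(92,360),b=(260,513),r=(383,420)).items(): print("sfoot",n,onz(s,*sp(*p),.01)[:2].round(4))
print("sfoot bottoms z .. plate corners bottom")
for n,p in dict(l=(122,237),b=(235,325),r=(303,270)).items(): print("plate",n,onz(s,*sp(*p),.094)[:2].round(4))
for n,p in dict(fr=(435,410),fl=(230,500),br=(350,210)).items(): print("tplate",n,onz(t,*tp(*p),.094)[:2].round(4))
```

```text
foot fr [0.4998 0.2496]
foot br [0.59   0.2872]
foot fl [0.4718 0.3138]
meter {'fr': array([ 0.4854, -0.2877]), 'br': array([ 0.687 , -0.2161]), 'bl': array([ 0.6317, -0.0715]), 'fl': array([ 0.4311, -0.1456])}
0.2139883810422136 0.21391715436762773 [19.55089211 20.27139771 20.90827833]
port from box [ 0.51179536 -0.1972327 ]
plunger tip [ 0.51208925 -0.19526558  0.106     ] collar [ 0.51043288 -0.19590003  0.092     ]
sfoot l [0.4981 0.2504]
sfoot b [0.5903 0.2874]
sfoot r [0.563  0.3532]
sfoot bottoms z .. plate corners bottom
plate l [0.503  0.2549]
plate b [0.5567 0.2803]
plate r [0.5396 0.3157]
tplate fr [0.5019 0.2564]
tplate fl [0.4793 0.3094]
tplate br [0.5546 0.2786]
```

Request:
{"fn": "move_arm", "kwargs": {"plan": [[[0.03,-0.03,0.02,0,0,6],[0.06,-0.06,0.03,0,0,12],[0.09,-0.09,0.03,0,0,18],[0.12,-0.12,0.03,0,0,24],[0.15,-0.145,0.03,0,0,30]]], "hand": -1}}

```text
time_s: 0.57
tcp_pos: [0.368, 0.4409, 0.2858]
tool_rot: [3.14, -0.0, 0.167]
contact_force: [0.7, 1.1, -0.1]
finger_gap: 0.0856
```

Request:
{"fn": "move_arm", "kwargs": {"plan": [[[0.03,-0.03,0.0,0,0,4],[0.06,-0.06,0.0,0,0,8],[0.09,-0.09,0.0,0,0,12],[0.12,-0.12,0.0,0,0,13.4],[0.15,-0.146,0.004,0,0,13.4]]]}}

```text
time_s: 0.98
tcp_pos: [0.5163, 0.2946, 0.2887]
tool_rot: [3.14, 0.002, 0.401]
contact_force: [0.9, 1.3, -0.4]
finger_gap: 0.0853
```

Run:
```python
from h import *
from cell import env
d={n:env.camera(n) for n in("wrist","scene","top")}; s=env.get_state(); d["s"]=s
print(s["tcp_pos"],s["tool_rot"],s["joint_pos"])
pickle.dump(d,open("c1.pkl","wb"))
for n in("wrist","scene"): cv2.imwrite(f"pics/{n}1.png",d[n]["color"][:,:,::-1])
```

```text
[0.51764553 0.29440799 0.28897622] [3.14000697e+00 7.40493926e-04 3.95486414e-01] [ 0.78935169  0.31441943 -0.01467289  0.00124647 -1.24299656  1.17652956]
```

View pics/wrist1.png

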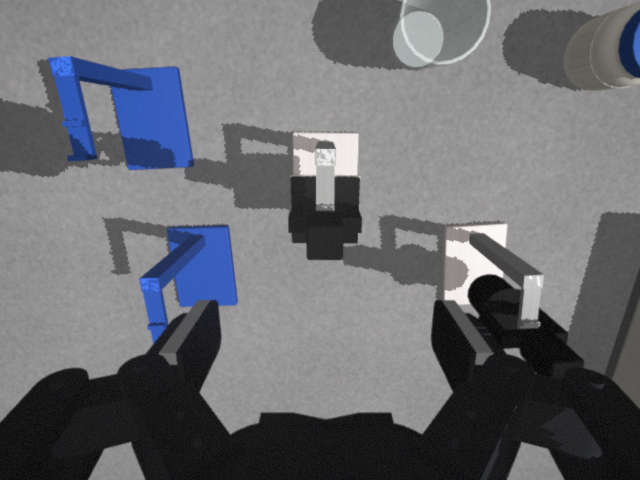

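Run:
```python
from h import *
d=pickle.load(open("c1.pkl","rb")); w=d["wrist"]
print(w["xyz"],w["attitude"], d["s"]["tcp_pos"])
for p in [(.518,.295,.184),(.518,.295,.13),(.518,.295,.01),d["s"]["tcp_pos"]]: print(proj(w,p))
crop(w,270,110,390,270,5,"pics/w1c.png")
```

```text
[0.58659649 0.32578667 0.40730603] [ 2.83995329e+00 -1.66445519e-03 -1.16955151e+00] [0.51764553 0.29440799 0.28897622]
[327.50922333 244.15144003]
[327.06948666 222.36508969]
[326.49645999 193.97500846]
[330.40774404 335.3187375 ]
```

View pics/w1c.png

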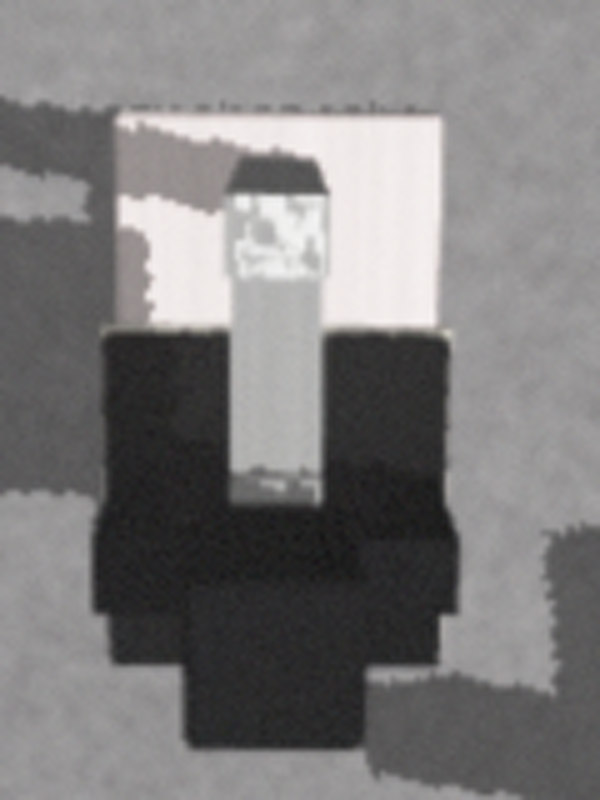

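Run:
```python
from h import *
d=pickle.load(open("c1.pkl","rb")); w=d["wrist"]; T=d["s"]["tcp_pos"]; y=d["s"]["tool_rot"][2]
ex=np.array([np.cos(y),np.sin(y)]);ey=np.array([-ex[1],ex[0]])
q=lambda u,v:(u/5+270-.4,v/5+110-.4)
for n,u,v,z in [("knob nl",187,747,.184),("knob nr",365,747,.184),("plate fl",105,332,.094),("plate fr",448,332,.094),("bar l",95,612,.14),("bar r",458,612,.14),("foot l",117,112,.01),("foot r",442,112,.01),("tongue l",229,500,.13),("tongue r",323,500,.13)]:
    p=onz(w,*q(u,v),z)[:2]; print(n,p.round(4),"tool-rel x,y mm",((p-T[:2])@ex*1e3).round(1),((p-T[:2])@ey*1e3).round(1))
```

```text
knob nl [0.5033 0.3034] tool-rel x,y mm -9.8 13.8
knob nr [0.5124 0.2818] tool-rel x,y mm -9.7 -9.6
plate fl [0.5348 0.336 ] tool-rel x,y mm 31.9 31.8
plate fr [0.5579 0.2817] tool-rel x,y mm 32.2 -27.2
bar l [0.5019 0.3203] tool-rel x,y mm -4.6 30.0
bar r [0.5237 0.2689] tool-rel x,y mm -4.3 -25.8
foot l [0.5649 0.3533] tool-rel x,y mm 66.3 36.1
foot r [0.5917 0.2903] tool-rel x,y mm 66.7 -32.3
tongue l [0.524  0.3075] tool-rel x,y mm 10.8 9.6
tongue r [0.5297 0.2939] tool-rel x,y mm 10.9 -5.1
```

Request:
{"fn": "move_arm", "kwargs": {"plan": [[[0.001,0.0027,-0.03,0,0,0],[0.001,0.0027,-0.06,0,0,0],[0.001,0.0027,-0.09,0,0,0],[0.001,0.0027,-0.116,0,0,0],[0.001,0.0027,-0.116,0,0,0]]]}}

```text
time_s: 1.55
tcp_pos: [0.5149, 0.2956, 0.1668]
tool_rot: [3.137, 0.013, 0.395]
contact_force: [-0.5, -0.4, -1.0]
finger_gap: 0.0856
```

Run:
```python
from h import *
from cell import env
d={n:env.camera(n) for n in("wrist","scene")}; s=env.get_state()
print(s["tcp_pos"],s["tool_rot"],s["contact_force"])
cv2.imwrite("pics/wrist2.png",d["wrist"]["color"][:,:,::-1])
crop(d["scene"],330,140,450,260,5,"pics/s2.png")
```

```text
[0.51818385 0.29760701 0.17280459] [3.13884394e+00 2.09927465e-03 3.97006927e-01] [-0.75728564  0.21461513  0.66689794]
```

View pics/wrist2.png

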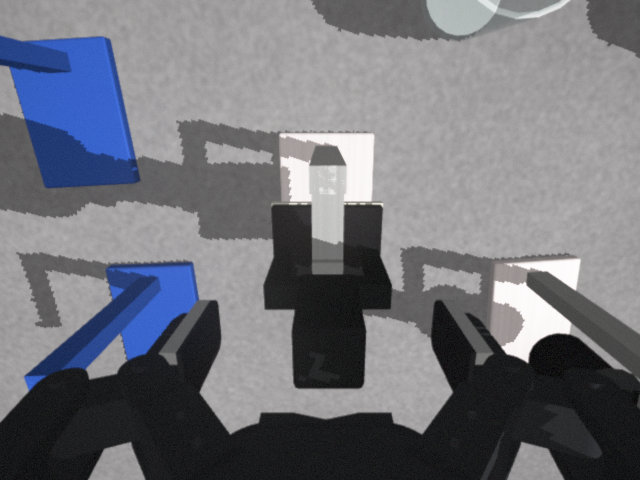

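View pics/s2.png

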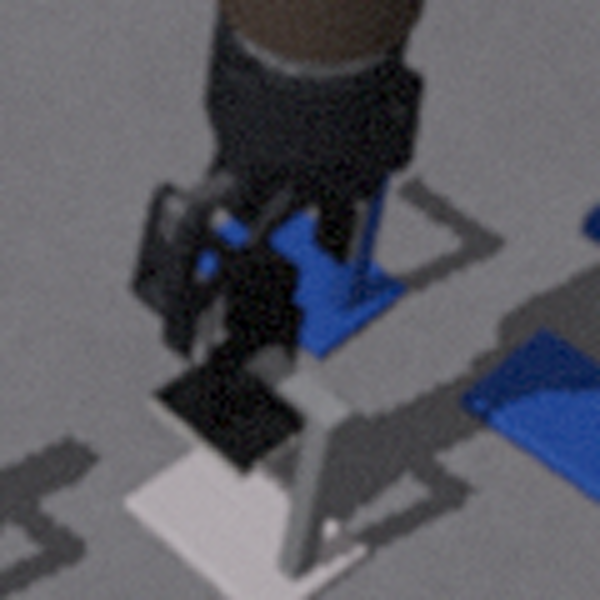

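The knob lies centred between the pads (columns 293–365, with the pads at 200 and 455). Closing now.

Request:
{"fn": "move_arm", "kwargs": {"plan": [[[0,0,0,0,0,0],[0,0,0,0,0,0],[0,0,0,0,0,0],[0,0,0,0,0,0],[0,0,0,0,0,0]]], "hand": 1, "grip_force": 80}}

```text
time_s: 2.07
tcp_pos: [0.5184, 0.2978, 0.1738]
tool_rot: [3.139, 0.001, 0.397]
contact_force: [0.8, -1.6, 1.8]
finger_gap: 0.0256
```

Request:
{"fn": "move_arm", "kwargs": {"plan": [[[0,0,0,0,0,0],[0,0,0,0,0,0],[0,0,0,0,0,0]]]}}

```text
time_s: 2.32
tcp_pos: [0.5184, 0.2978, 0.1739]
tool_rot: [3.139, 0.001, 0.397]
contact_force: [-0.6, -0.2, 1.4]
finger_gap: 0.023
```

Run:
```python
from h import *
from cell import env
d={n:env.camera(n) for n in("wrist","scene")}; s=env.get_state()
print(s["tcp_pos"],s["tool_rot"],s["contact_force"],s["torque"],s["finger_gap"])
cv2.imwrite("pics/wrist3.png",d["wrist"]["color"][:,:,::-1])
```

```text
[0.51839574 0.2977697  0.17395988] [3.13928305e+00 5.95018006e-04 3.97152630e-01] [ 0.46577779 -0.7949528   0.99551049] [-0.02735393  0.27296605 -0.03914735] 0.023357737452582645
```

View pics/wrist3.png

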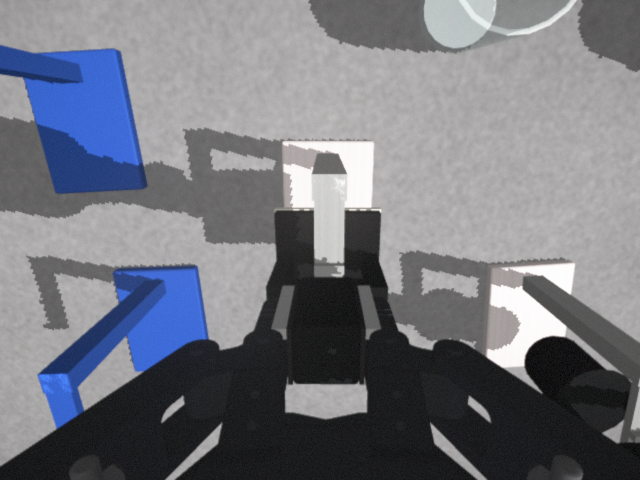

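Request:
{"fn": "move_arm", "kwargs": {"plan": [[[0,0,0.004,0,0,0],[0,0,0.009,0,0,0],[0,0,0.014,0,0,0],[0,0,0.018,0,0,0],[0,0,0.018,0,0,0]]]}}

```text
time_s: 2.83
tcp_pos: [0.5189, 0.2982, 0.1932]
tool_rot: [3.14, -0.002, 0.397]
contact_force: [0.1, -0.4, -1.4]
finger_gap: 0.0233
```

Run:
```python
from h import *
from cell import env
d={n:env.camera(n) for n in("wrist","scene")}; s=env.get_state()
print(s["tcp_pos"],s["tool_rot"],s["contact_force"],s["torque"],s["finger_gap"])
pickle.dump(d,open("c4.pkl","wb"))
cv2.imwrite("pics/wrist4.png",d["wrist"]["color"][:,:,::-1])
crop(d["scene"],330,140,450,260,5,"pics/s4.png")
```

```text
[0.51839751 0.29782893 0.19218849] [3.13959630e+00 1.93369259e-04 3.97089452e-01] [-0.0442432  -0.06802539 -1.48667009] [-0.04149734 -0.01660533 -0.02853113] 0.02324121467638172
```

View pics/wrist4.png

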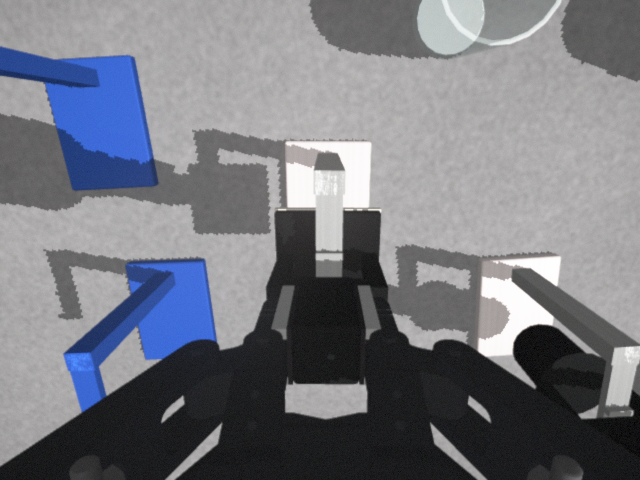

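View pics/s4.png

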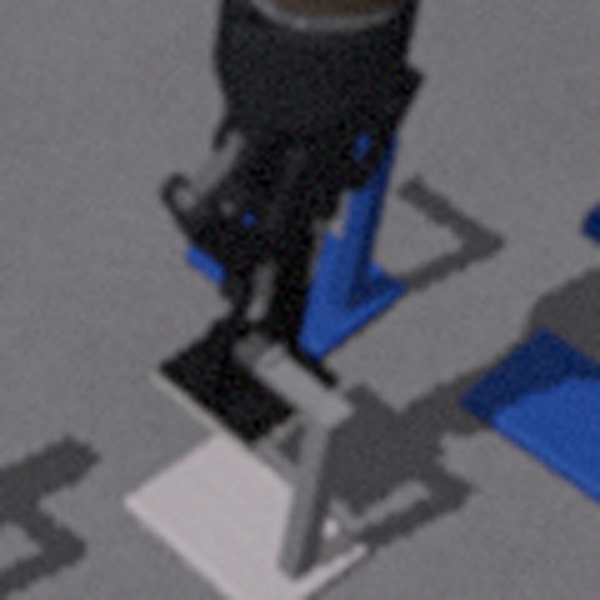

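Run:
```python
from h import *
d=pickle.load(open("c0.pkl","rb")); t=d["top"]
for p in [(210,343),(190,306),(186,357)]: print(onz(t,*p,.01)[:2])
for p in [(165,318),(178,320),(188,345)]: print('hook',onz(t,*p,.13)[:2])
for p in [(310,252),(323,272),(330,290)]: print('round',onz(t,*p,.13)[:2])
```

```text
[0.35315996 0.33988291]
[0.43411656 0.38448983]
[0.32403061 0.39166869]
hook [0.40647773 0.40950676]
hook [0.40209136 0.38354023]
hook [0.3525626  0.36292997]
round [0.53461403 0.1182866 ]
round [0.49349135 0.09260753]
round [0.45695072 0.07915262]
```

Request:
{"fn": "move_arm", "kwargs": {"plan": [[[-0.012,-0.005,0,0,0,0],[-0.024,-0.01,0,0,0,0],[-0.036,-0.015,0,0,0,0],[-0.048,-0.02,0,0,0,0],[-0.059,-0.025,0,0,0,0]]]}}

```text
time_s: 3.35
tcp_pos: [0.4585, 0.2723, 0.1918]
tool_rot: [3.139, 0.001, 0.397]
contact_force: [0.1, -0.3, -1.6]
finger_gap: 0.0232
```

Run:
```python
from h import *
from cell import env
d={n:env.camera(n) for n in("wrist","scene")}; s=env.get_state()
print(s["tcp_pos"],s["tool_rot"],s["contact_force"],s["torque"],s["finger_gap"])
crop(d["scene"],270,120,450,280,4,"pics/s5.png")
```

```text
[0.45781386 0.27184475 0.1920246 ] [3.13942848e+00 1.93310993e-03 3.97381222e-01] [ 0.85848832  0.12049302 -1.90997598] [ 0.02815036 -0.04310021  0.07153217] 0.023099200035724073
```

View pics/s5.png

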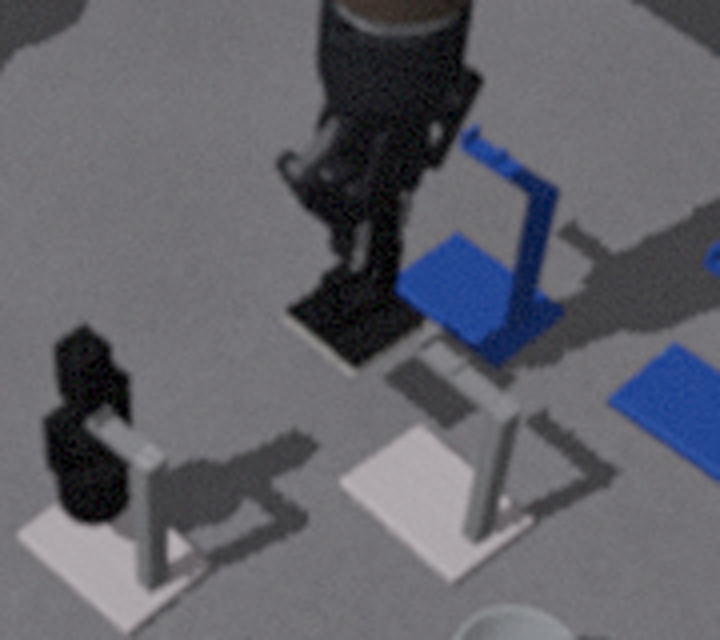

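Request:
{"fn": "move_arm", "kwargs": {"plan": [[[-0.005,0,0.03,0,0,0],[-0.01,0,0.06,0,0,0],[-0.01,-0.01,0.09,0,0,0],[-0.01,-0.04,0.108,0,0,0],[-0.01,-0.075,0.108,0,0,-1]]]}}

```text
time_s: 3.87
tcp_pos: [0.4504, 0.1986, 0.3049]
tool_rot: [3.141, -0.009, 0.383]
contact_force: [0.8, -0.3, -2.5]
finger_gap: 0.023
```

Request:
{"fn": "move_arm", "kwargs": {"plan": [[[-0.002,-0.035,0,0,0,0],[-0.004,-0.075,0,0,0,0],[-0.006,-0.115,0,0,0,-1],[-0.008,-0.155,0,0,0,-1],[-0.01,-0.19,0,0,0,-1]]]}}

```text
time_s: 4.28
tcp_pos: [0.4402, 0.0066, 0.3052]
tool_rot: [3.141, -0.009, 0.366]
contact_force: [-0.0, -0.3, -1.6]
finger_gap: 0.0231
```

Request:
{"fn": "move_arm", "kwargs": {"plan": [[[-0.002,-0.035,0,0,0,0],[-0.004,-0.075,0,0,0,0],[-0.006,-0.115,0,0,0,-0.5],[-0.008,-0.155,0,0,0,-0.5],[-0.01,-0.19,0,0,0,-0.5]]]}}

```text
time_s: 4.7
tcp_pos: [0.4301, -0.1858, 0.3055]
tool_rot: [3.14, -0.01, 0.356]
contact_force: [1.8, 0.6, -2.0]
finger_gap: 0.0233
```

Request:
{"fn": "move_arm", "kwargs": {"plan": [[[-0.003,-0.02,0,0,0,0],[-0.003,-0.04,0,0,0,0],[-0.003,-0.044,0,0,0,0],[-0.003,-0.044,0,0,0,0]]]}}

```text
time_s: 5.03
tcp_pos: [0.4272, -0.231, 0.3051]
tool_rot: [3.141, -0.01, 0.354]
contact_force: [1.1, 0.3, -2.2]
finger_gap: 0.0231
```

Run:
```python
from h import *
from cell import env
d={n:env.camera(n) for n in("wrist","scene","top")}; s=env.get_state(); d["s"]=s
print(s["tcp_pos"],s["tool_rot"],s["contact_force"],s["torque"],s["finger_gap"],s["time_s"],s["joint_pos"])
pickle.dump(d,open("c6.pkl","wb"))
cv2.imwrite("pics/wrist6.png",d["wrist"]["color"][:,:,::-1])
cv2.imwrite("pics/scene6.png",d["scene"]["color"][:,:,::-1])
```

```text
[ 0.42725417 -0.22915623  0.30540078] [ 3.14059418 -0.01010378  0.35709209] [-0.58945667  0.29210124 -2.2424417 ] [-0.02286233  0.0041377   0.0120846 ] 0.023100215083237525 5.1833 [-0.15887388  0.10507154 -0.24241476 -0.00439302 -1.21403207  2.08827239]
```

View pics/wrist6.png

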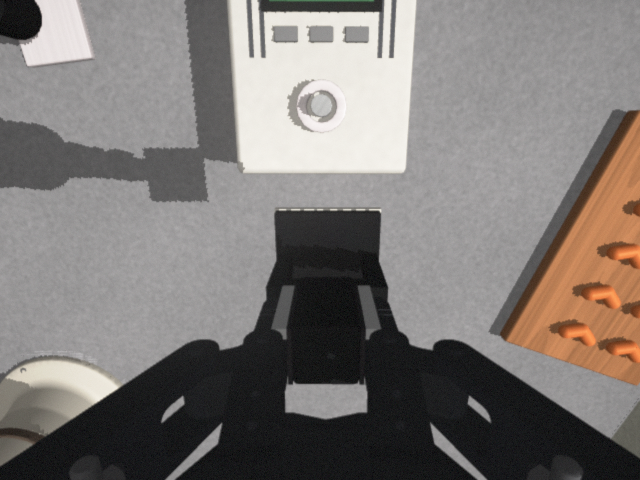

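View pics/scene6.png

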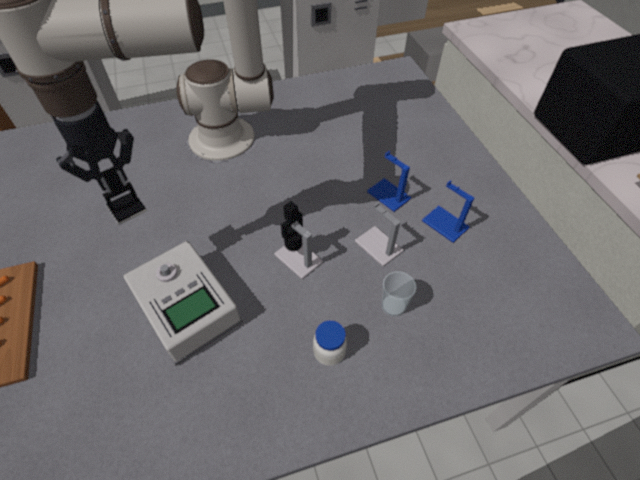

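Run:
```python
from h import *
d=pickle.load(open("c6.pkl","rb")); w=d["wrist"]
crop(w,225,0,425,180,4,"pics/w6a.png")
crop(w,255,190,400,400,3.8 and 3,"pics/w6b.png")
crop(d["top"],380,200,520,310,5,"pics/t6.png")
```

```text
(no output)
```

View pics/w6a.png

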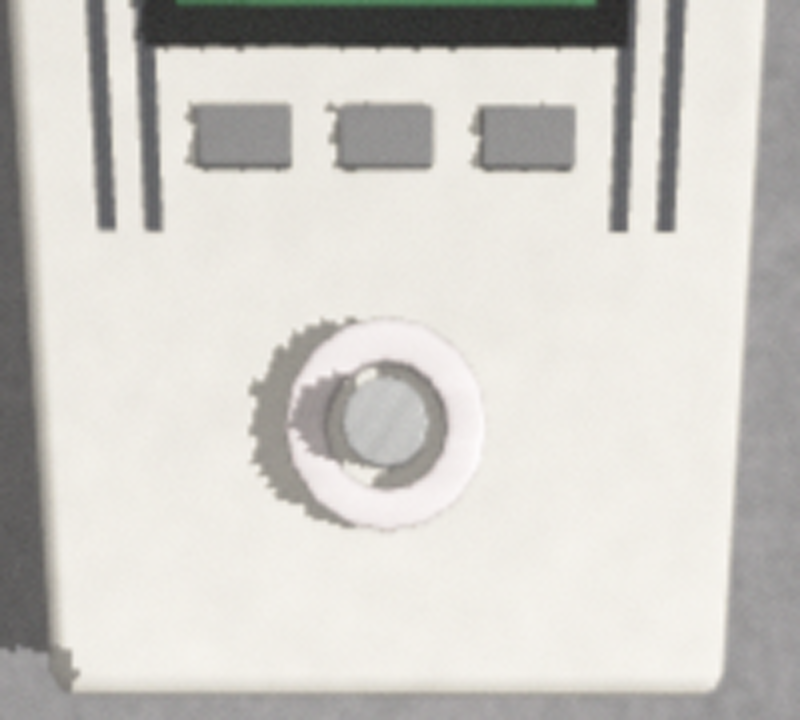

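View pics/w6b.png

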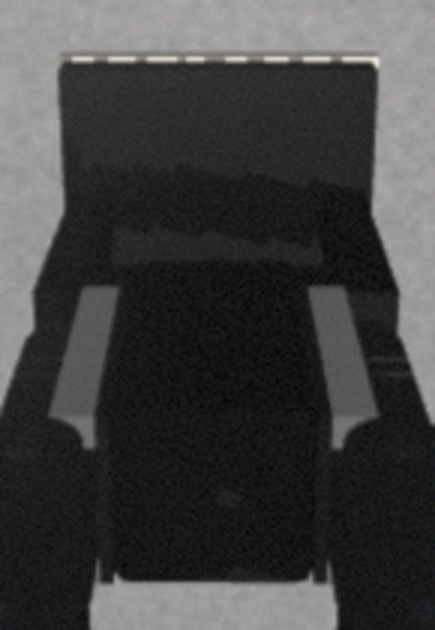

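Run:
```python
from h import *
d=pickle.load(open("c6.pkl","rb")); w=d["wrist"];s=d["s"]; T=s["tcp_pos"]; Rt=R.from_euler("xyz",s["tool_rot"])
print("cam in tool",Rt.inv().apply(w["xyz"]-T), (Rt.inv()*R.from_euler("xyz",w["attitude"])).as_euler("xyz",degrees=True))
q=lambda u,v:(u/4+225-.375,v/4-.375)
for n,u,v,z in [("outer",386,424,.092),("inner",387,425,.092),("plunger",386,420,.106),("box fl",60,690,.08),("box fr",725,690,.08),("L stripe b",105,230,.08),("R stripe b",665,230,.08)]:
    print(n,onz(w,*q(u,v),z).round(4))
p1=onz(w,*q(105,230),.08);p2=onz(w,*q(665,230),.08);e=p1-p2; print("yaw",np.degrees(np.arctan2(-e[0],e[1])))
# project collar outline check
for z,r in((.092,.022),(.08,.022)):
  P=np.array([proj(w,(.512+r*np.cos(a),-.196+r*np.sin(a),z)) for a in np.linspace(0,6.28,60)]); P=(P+.375-[225,0])*4; print(z,P.min(0),P.max(0))
# cap in tool: plate front top corners crop b
qb=lambda u,v:(u/3+255-.33,v/3+190-.33)
zz=T[2]-.006-.085  # underside
for n,u,v,dz in [("plate fl",60,66,.012),("plate fr",380,66,.012),("kn l",117,580,.102),("kn r",312,580,.102)]:
    p=onz(w,*qb(u,v),zz+dz); print(n,(Rt.inv().apply(p-T)*1e3).round(1))
```

```text
cam in tool [ 0.07595362  0.0008865  -0.11838856] [-1.71915138e+01  1.11900071e-02  9.02148681e+01]
outer [ 0.5133 -0.1941  0.092 ]
inner [ 0.5132 -0.1944  0.092 ]
plunger [ 0.5134 -0.1943  0.106 ]
box fl [ 0.4319 -0.1421  0.08  ]
box fr [ 0.486  -0.2889  0.08  ]
L stripe b [ 0.53   -0.1234  0.08  ]
R stripe b [ 0.5718 -0.2368  0.08  ]
yaw 20.255512821826656
0.092 [290.25099158 323.2472144 ] [493.69133868 538.69153097]
0.08 [294.21783414 330.02456283] [490.4683615  537.74582801]
plate fl [ 29.  -27.7  79.3]
plate fr [28.8 31.8 79.3]
kn l [-11.7 -10.7 -11.1]
kn r [-11.8  12.2 -11.1]
```

Run:
```python
from h import *
d=pickle.load(open("c6.pkl","rb")); w=d["wrist"]
im=cv2.cvtColor(w["color"],cv2.COLOR_RGB2GRAY)
im=np.clip(im.astype(float)*2.5,0,255).astype(np.uint8)
big=cv2.resize(im[195:395,262:394],None,fx=4,fy=3 and 4,interpolation=cv2.INTER_CUBIC)
big=cv2.resize(big,None,fx=.73,fy=.73); cv2.imwrite("pics/w6d.png",big)
g=cv2.GaussianBlur(cv2.cvtColor(w["color"],cv2.COLOR_RGB2GRAY).astype(float),(3,3),0)
for v in (216,225,235,245,252,262,272,282,290):
    r=g[v]; print(v,[ (k,int(r[k-1]),int(r[k])) for k in range(255,400) if abs(r[k]-r[k-1])>18])
```

```text
216 [(274, 140, 102), (275, 102, 67), (380, 51, 84), (381, 84, 128), (382, 128, 153)]
225 [(274, 145, 116), (275, 116, 77), (276, 77, 54), (380, 58, 94), (381, 94, 135), (382, 135, 156)]
235 [(274, 157, 138), (275, 138, 96), (276, 96, 58), (379, 46, 76), (380, 76, 124), (381, 124, 151)]
245 [(275, 142, 108), (276, 108, 68), (277, 68, 45), (379, 55, 93), (380, 93, 134), (381, 134, 154)]
252 [(275, 149, 127), (276, 127, 85), (277, 85, 50), (378, 40, 64), (379, 64, 110), (380, 110, 147)]
262 [(275, 138, 103), (276, 103, 62), (277, 62, 40), (378, 26, 53), (379, 53, 101), (380, 101, 140)]
272 [(271, 137, 105), (272, 105, 65), (273, 65, 40), (382, 33, 71), (383, 71, 120), (384, 120, 149)]
282 [(267, 136, 104), (268, 104, 64), (269, 64, 39), (385, 26, 51), (386, 51, 97), (387, 97, 136)]
290 [(265, 147, 123), (266, 123, 82), (267, 82, 48), (281, 42, 63), (294, 66, 45), (358, 36, 58), (359, 58, 78), (371, 71, 51), (387, 41, 72), (388, 72, 118), (389, 118, 146)]
```

View pics/w6d.png

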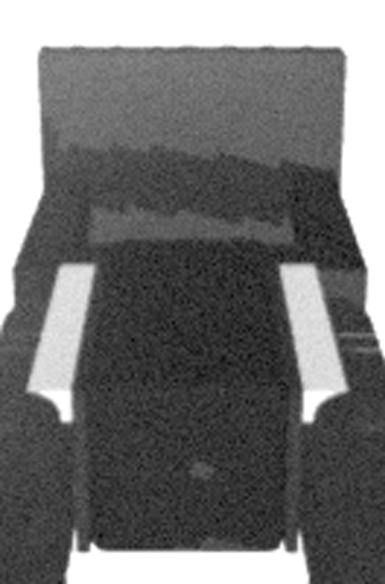

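Run:
```python
from h import *
d=pickle.load(open("c6.pkl","rb")); w=d["wrist"];s=d["s"]; T=s["tcp_pos"]; Rt=R.from_euler("xyz",s["tool_rot"])
f=K(w)
for n,p,u in [("plate front",(.03,0,.079),327.75),("bar",(.006,0,.033),327.0),("knobtop near",(-.012,0,-.011),325.3),("knob top far",(.012,0,-.011),325.5)]:
    P=T+Rt.apply(p); a=proj(w,P); b=proj(w,T+Rt.apply(np.array(p)+[0,.01,0])); print(n,a,"dy mm",(u-a[0])/(b[0]-a[0])*10)
```

```text
plate front [324.34172643 209.84823665] dy mm 1.8980273494065751
bar [324.25778191 284.27213284] dy mm 1.2487135533267752
knobtop near [324.06272408 383.37301724] dy mm 0.438270920022491
knob top far [323.69861364 323.4893373 ] dy mm 0.602889055884313
```

Run:
```python
from h import *
def cross(r,th,lo,hi,sgn):
    out=[]
    for k in range(lo,hi):
        a,b=r[k]-th,r[k+1]-th
        if a*b<0 and np.sign(b)==sgn: out.append(round(k+a/(a-b),2))
    return out
for n in (2,3,4,6):
    im=cv2.imread(f"pics/wrist{n}.png"); g=cv2.GaussianBlur(cv2.cvtColor(im,cv2.COLOR_BGR2GRAY).astype(float),(3,3),0)
    print(n,"edge rows L/R (dark start)",[cross(g[:,a:b].mean(1),100,198,225,-1) for a,b in((282,300),(355,373))],
     "plate cols", [ (cross(g[v],80,255,300,-1),cross(g[v],80,360,400,1)) for v in (225,240,290,300)],
     "knob bottom row",cross(g[:,310:345].mean(1),60,370,400,1))
```

```text
2 edge rows L/R (dark start) [[np.float64(204.56)], [np.float64(204.51)]] plate cols [([np.float64(271.4)], [np.float64(380.68)]), ([np.float64(273.03)], [np.float64(380.03)]), ([np.float64(263.76)], [np.float64(391.92)]), ([np.float64(264.44)], [np.float64(391.32)])] knob bottom row [np.float64(387.34)]
3 edge rows L/R (dark start) [[np.float64(210.45)], [np.float64(210.68)]] plate cols [([np.float64(274.15)], [np.float64(379.31)]), ([np.float64(274.77)], [np.float64(378.6)]), ([np.float64(266.4), np.float64(292.79)], [np.float64(386.99)]), ([np.float64(266.2), np.float64(290.82)], [np.float64(360.61), np.float64(387.52)])] knob bottom row [np.float64(382.69)]
4 edge rows L/R (dark start) [[np.float64(210.44)], [np.float64(210.63)]] plate cols [([np.float64(275.49)], [np.float64(379.32)]), ([np.float64(275.95)], [np.float64(378.64)]), ([np.float64(266.33), np.float64(292.78)], [np.float64(387.93)]), ([np.float64(266.34), np.float64(290.86)], [np.float64(360.67), np.float64(387.56)])] knob bottom row [np.float64(382.69)]
6 edge rows L/R (dark start) [[np.float64(210.54)], [np.float64(210.48)]] plate cols [([np.float64(274.94)], [np.float64(379.59)]), ([np.float64(275.52)], [np.float64(378.87)]), ([np.float64(266.06), np.float64(292.13)], [np.float64(387.17)]), ([np.float64(265.88), np.float64(290.27)], [np.float64(361.19), np.float64(386.76)])] knob bottom row [np.float64(382.91)]
```

Run:
```python
from h import *
d=pickle.load(open("c4.pkl","rb")); w=d["wrist"]
T=np.array([.5184,.29783,.1922]); Rt=R.from_euler("xyz",[3.1396,.0002,.3971])
print((Rt.inv().apply(w["xyz"]-T)).round(4),(Rt.inv()*R.from_euler("xyz",w["attitude"])).as_euler("xyz",degrees=True))
g=cv2.GaussianBlur(cv2.cvtColor(w["color"],cv2.COLOR_RGB2GRAY).astype(float),(3,3),0)
def cr(v,lo,hi,th,s):
    r=g[v]-th
    return [k+r[k]/(r[k]-r[k+1]) for k in range(lo,hi) if r[k]*r[k+1]<0 and np.sign(r[k+1])==s]
def rel(u,v,z): return (Rt.inv().apply(onz(w,u,v,z)-T)*1e3).round(2)
for v in (175,190,200): 
    l,r=cr(v,275,300,195,1),cr(v,350,385,195,-1); print("foot",v,l,r,[rel(x,v,.01) for x in l+r])
for v in (215,225,235,245): 
    l,r=cr(v,300,325,100,1),cr(v,335,355,100,-1); print("tongue",v,l,r,[rel(x,v,.13) for x in l+r])
for v in (225,240): 
    l,r=cr(v,255,300,80,-1),cr(v,360,400,80,1); print("plate",v,l,r,[rel(x,v,.1122) for x in l+r])
```

```text
[ 0.077  -0.0011 -0.1199] [-1.70589207e+01 -4.15730817e-03  9.00019087e+01]
foot 175 [np.float64(286.1904069767442)] [np.float64(370.36023054755043)] [array([ 36.95, -33.85, 182.13]), array([ 36.93,  35.84, 182.26])]
foot 190 [np.float64(286.59317585301835)] [np.float64(370.09420289855075)] [array([ 24.44, -33.91, 182.13]), array([ 24.42,  36.07, 182.27])]
foot 200 [np.float64(286.90025252525254)] [np.float64(369.7103825136612)] [array([ 15.93, -33.92, 182.13]), array([ 15.9 ,  36.05, 182.27])]
tongue 215 [np.float64(314.4702154626109)] [np.float64(343.3126984126984)] [array([32.33, -6.93, 62.18]), array([32.33,  7.94, 62.21])]
tongue 225 [np.float64(314.52059925093636)] [np.float64(342.9487485101311)] [array([26.99, -6.95, 62.18]), array([26.98,  7.83, 62.21])]
tongue 235 [np.float64(314.57509157509156)] [np.float64(342.92108362779743)] [array([21.55, -6.97, 62.18]), array([21.55,  7.89, 62.21])]
tongue 245 [np.float64(314.6670776818742)] [np.float64(342.6358173076923)] [array([16.03, -6.97, 62.18]), array([16.02,  7.82, 62.21])]
plate 225 [np.float64(275.4946921443737)] [np.float64(379.31775700934577)] [array([ 22.11, -29.79,  79.94]), array([22.08, 29.47, 80.05])]
plate 240 [np.float64(275.9457579972184)] [np.float64(378.6445578231293)] [array([ 13.13, -29.89,  79.94]), array([13.09, 29.47, 80.06])]
```

Run:
```python
from h import *
ds={n:pickle.load(open(f"c{n}.pkl","rb")) for n in (0,1,6)}
st={0:([.22158593,.583829,.25519888],[3.13937911,-.00008,-.36299]),1:(ds[1]["s"]["tcp_pos"],ds[1]["s"]["tool_rot"]),6:(ds[6]["s"]["tcp_pos"],ds[6]["s"]["tool_rot"])}
for n in ds:
    w=ds[n]["wrist"];T,r=st[n];Rt=R.from_euler("xyz",r);print(n,Rt.inv().apply(w["xyz"]-T).round(4),(Rt.inv()*R.from_euler("xyz",w["attitude"])).as_euler("xyz",degrees=True).round(2),w["cx"],w["cy"])
w=dict(ds[6]["wrist"]);T,r=st[6];Rt=R.from_euler("xyz",r)
w["xyz"]=T+Rt.apply([.0757,0,-.119]); w["attitude"]=(Rt*R.from_euler("xyz",[-17.14,0,90],degrees=True)).as_euler("xyz")
for nm,u,v,z in [("outer",321.1,105.6,.092),("plunger",321.1,104.6,.106)]: print(nm,onz(w,u,v,z).round(4))
for nm,u,v,z in [("plate front z0.. ",327.4,210.5,T[2]-.091+.012),("plate front tile",327.4,210.5,T[2]-.091+.003),("knob near",325.4,382.9,T[2]-.091+.102)]: print(nm,(Rt.inv().apply(onz(w,u,v,z)-T)*1e3).round(2))
# top cam from c6
t=ds[6]["top"]; g=ds[6]["top"]; crop(t,440,240,480,280,15,"pics/t6.png"); crop(ds[6]["scene"],140,240,200,300,10,"pics/s6.png")
```

```text
0 [ 0.0756 -0.0016 -0.1188] [-1.716e+01 -2.000e-02  9.001e+01] 325.6933154519464 235.77360280608482
1 [ 0.0756 -0.0022 -0.1184] [-17.24   0.    89.67] 325.6933154519464 235.77360280608482
6 [ 0.076   0.0009 -0.1184] [-1.719e+01  1.000e-02  9.021e+01] 325.6933154519464 235.77360280608482
outer [ 0.513  -0.1931  0.092 ]
plunger [ 0.5131 -0.1933  0.106 ]
plate front z0..  [29.35  0.96 79.3 ]
plate front tile [27.25  1.   88.28]
knob near [-12.29  -0.1  -11.12]
```

View pics/t6.png

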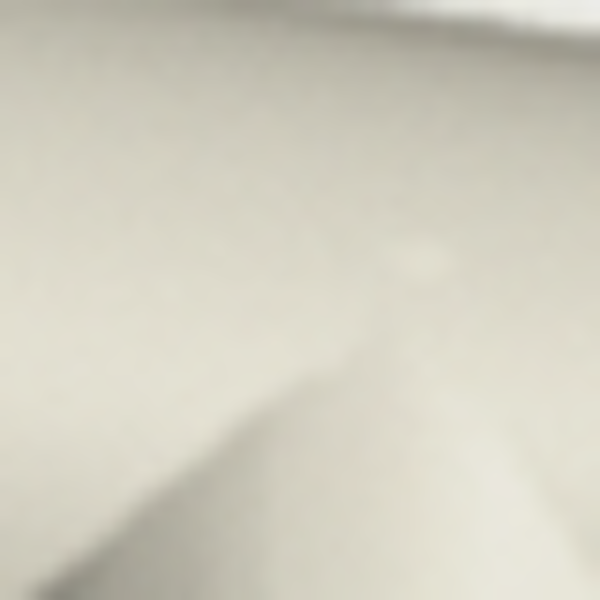

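View pics/s6.png

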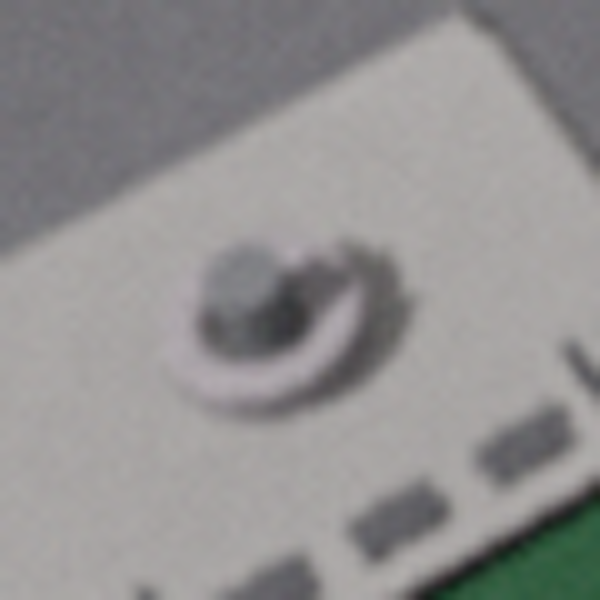

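Request:
{"fn": "move_arm", "kwargs": {"plan": [[[0.004,0.002,-0.015,0.2,0.3,0],[0.008,0.004,-0.03,0.49,0.82,0],[0.012,0.007,-0.045,0.49,0.82,0],[0.016,0.009,-0.055,0.49,0.82,0],[0.016,0.009,-0.055,0.49,0.82,0]]]}}

```text
time_s: 5.6
tcp_pos: [0.4427, -0.2188, 0.2475]
tool_rot: [-3.126, 0.005, 0.358]
contact_force: [-0.4, -0.1, -1.3]
finger_gap: 0.0232
```

Request:
{"fn": "move_arm", "kwargs": {"plan": [[[0,0,0,0,0,0],[0,0,0,0,0,0]]]}}

```text
time_s: 5.77
tcp_pos: [0.4429, -0.2185, 0.2475]
tool_rot: [-3.126, 0.005, 0.359]
contact_force: [-0.1, 0.9, -2.0]
finger_gap: 0.0229
```

Run:
```python
from h import *
from cell import env
env.camera("wrist")
d={"wrist":env.camera("wrist")}; s=env.get_state(); d["s"]=s; d["wrist2"]=env.camera("wrist"); d["scene"]=env.camera("scene")
print(s["tcp_pos"],s["tool_rot"],s["contact_force"],s["torque"],s["finger_gap"],s["time_s"])
pickle.dump(d,open("c7.pkl","wb"))
cv2.imwrite("pics/wrist7.png",d["wrist"]["color"][:,:,::-1])
crop(d["wrist"],255,60,395,230,4.5,"pics/w7a.png")
```

```text
[ 0.44300254 -0.21881365  0.24817322] [-3.1268213   0.00397861  0.35885505] [ 0.2076133   0.11119379 -1.09975823] [-0.09844711 -0.03250526 -0.03291583] 0.023201748238798194 5.8667
```

View pics/w7a.png

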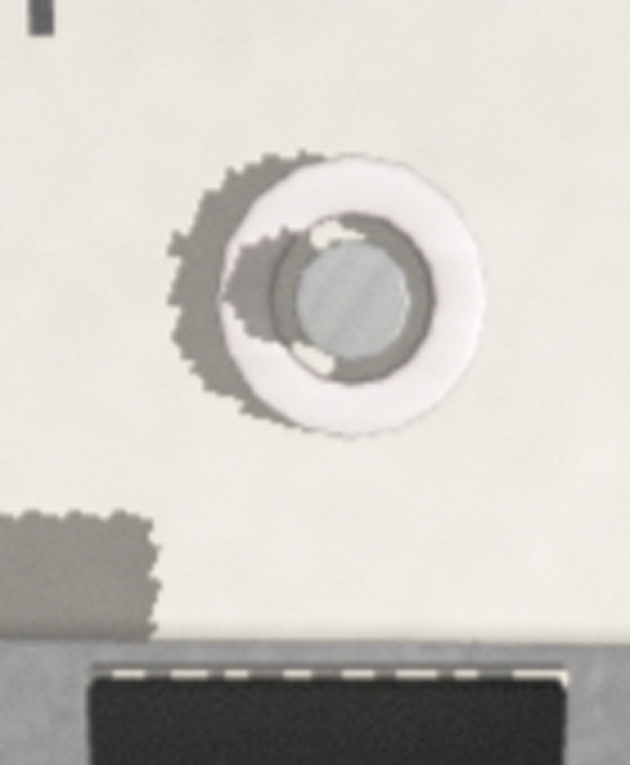

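Run:
```python
from h import *
d=pickle.load(open("c7.pkl","rb")); s=d["s"];T=s["tcp_pos"];Rt=R.from_euler("xyz",s["tool_rot"])
w=d["wrist"]; wi=dict(w); wi["xyz"]=T+Rt.apply([.0757,0,-.119]); wi["attitude"]=(Rt*R.from_euler("xyz",[-17.14,0,90],degrees=True)).as_euler("xyz")
for c,n in((w,"rep"),(d["wrist2"],"rep2"),(wi,"ideal")):
    print(n,onz(c,333.2,125.4,.092)[:2].round(4),onz(c,333.05,126.05,.106)[:2].round(4))
    uz=T[2]-.091
    for u,v,z in((327.4,210.5,uz+.012),):
        print(" plate front mid",onz(c,u,v,z)[:2].round(4))
d0=pickle.load(open("c6.pkl","rb"))["scene"]; print("scene plunger",onz(d0,247/10+140-.45,278/10+240-.45,.106))
# cap centre predicted: grasp point + level cap, down
y=s["tool_rot"][2]; ex=np.array([np.cos(y),np.sin(y)]); print("grasp pt",T+Rt.apply([0,0,.006]),ex)
```

```text
rep [ 0.5136 -0.1943] [ 0.5132 -0.1943]
 plate front mid [ 0.4706 -0.2069]
rep2 [ 0.5137 -0.1945] [ 0.5134 -0.1945]
 plate front mid [ 0.4706 -0.2071]
ideal [ 0.5134 -0.1958] [ 0.513  -0.1957]
 plate front mid [ 0.4702 -0.2084]
scene plunger [ 0.51147356 -0.19586903  0.106     ]
grasp pt [ 0.44294906 -0.21873905  0.24217392] [0.93629955 0.35120245]
```

Request:
{"fn": "move_arm", "kwargs": {"plan": [[[0.02,0.0065,0,0,0,0],[0.04,0.013,0,0.07,-0.19,0],[0.06,0.02,0,0.07,-0.19,0],[0.0706,0.0233,0,0.07,-0.19,0],[0.0706,0.0233,0,0.07,-0.19,0]]]}}

```text
time_s: 6.38
tcp_pos: [0.5154, -0.1952, 0.2482]
tool_rot: [-3.128, -0.001, 0.36]
contact_force: [-0.6, -0.5, -2.2]
finger_gap: 0.0231
```

Request:
{"fn": "move_arm", "kwargs": {"plan": [[[0,0,-0.01,0,0,0],[0,0,-0.02,0,0,0],[0,0,-0.03,0,0,0],[0,0,-0.04,0,0,0],[0,0,-0.04,0,0,0]]]}}

```text
time_s: 6.8
tcp_pos: [0.5131, -0.1951, 0.2051]
tool_rot: [-3.124, 0.004, 0.359]
contact_force: [0.2, -0.4, -2.0]
finger_gap: 0.023
```

Run:
```python
from h import *
from cell import env
env.camera("wrist")
d={"wrist":env.camera("wrist")}; s=env.get_state(); d["s"]=s; d["scene"]=env.camera("scene"); d["top"]=env.camera("top")
print(s["tcp_pos"],s["tool_rot"],s["contact_force"],s["torque"],s["finger_gap"],s["time_s"])
pickle.dump(d,open("c8.pkl","wb"))
cv2.imwrite("pics/wrist8.png",d["wrist"]["color"][:,:,::-1])
crop(d["scene"],110,200,230,300,6,"pics/s8.png")
```

```text
[ 0.5148042  -0.19545014  0.20753734] [-3.12704014e+00  8.66957918e-04  3.59422490e-01] [-0.0498278   0.60050945 -1.3178184 ] [-0.06797265 -0.01169111  0.00102879] 0.023094079730488173 6.9
```

View pics/s8.png

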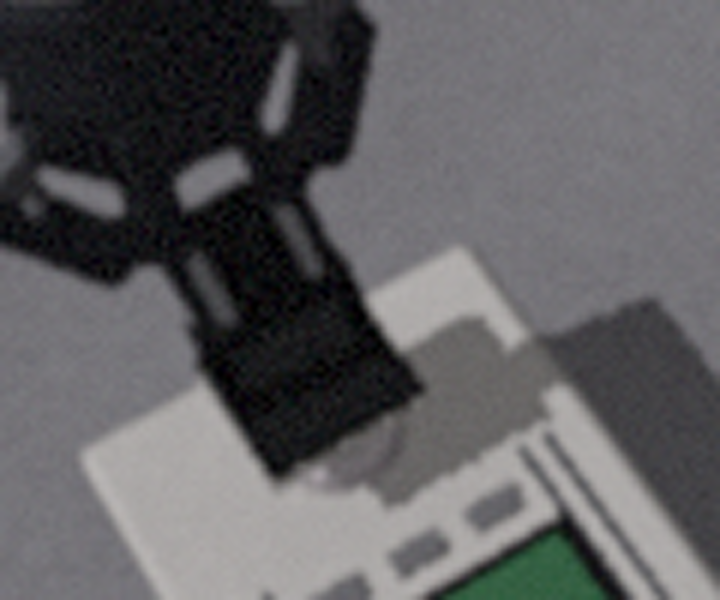

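View pics/wrist8.png

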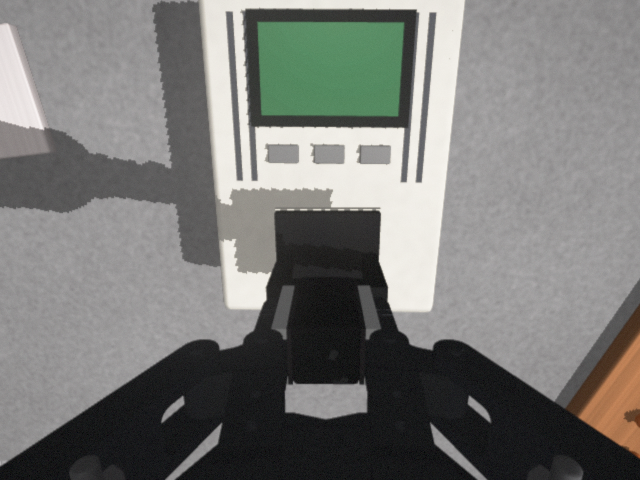

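Run:
```python
from h import *
d=pickle.load(open("c8.pkl","rb")); c=d["scene"]; uz=.2075-.091
q=lambda u,v:(u/6+110-.42,v/6+200-.42)
a=onz(c,*q(422,388),uz+.006)[:2];b=onz(c,*q(280,478),uz+.006)[:2]
e=(a-b); print(a,b,np.linalg.norm(e),np.degrees(np.arctan2(-e[0],e[1])))
ex=np.array([.936,.352]); print("centre",(a+b)/2-.03*ex)
# screen corners for scene bias: compare meter front corners
for n,u,v in(("fl",460,245),("fr",82,455)): print(n,onz(c,*q(u,v),.08)[:2])
```

```text
[ 0.52596141 -0.16019142] [ 0.54874449 -0.21109119] 0.0557660778352169 24.11360986318704
centre [ 0.50927295 -0.1962013 ]
fl [ 0.4312815  -0.14516151]
fr [ 0.48621158 -0.28898296]
```

Run:
```python
from h import *
d=pickle.load(open("c8.pkl","rb")); w=d["wrist"];crop(w,215,140,445,220,3.4,"pics/w8a.png")
d6=pickle.load(open("c6.pkl","rb"))["wrist"];crop(d6,215,20,445,100,3.4,"pics/w6s.png")
```

```text
(no output)
```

View pics/w8a.png

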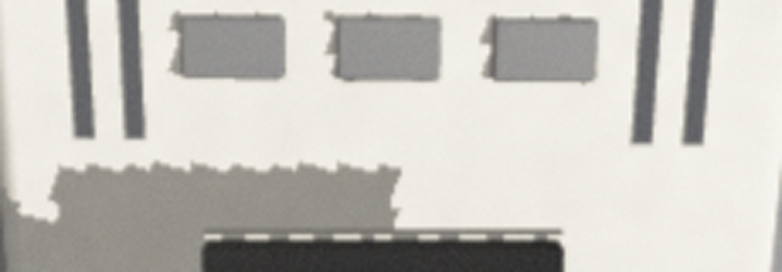

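Run:
```python
from h import *
d=pickle.load(open("c8.pkl","rb")); w=d["wrist"]; T=d["s"]["tcp_pos"];r=d["s"]["tool_rot"];Rt=R.from_euler("xyz",r)
wi=dict(w); wi["xyz"]=T+Rt.apply([.0757,0,-.119]); wi["attitude"]=(Rt*R.from_euler("xyz",[-17.14,0,90],degrees=True)).as_euler("xyz")
d6=pickle.load(open("c6.pkl","rb"))["wrist"]
L6,R6=onz(d6,250.9,57.1,.08)[:2],onz(d6,390.9,57.1,.08)[:2]; port6=np.array([.5133,-.1942])
e6=(L6-R6)/np.linalg.norm(L6-R6);n6=np.array([e6[1],-e6[0]]);m6=(L6+R6)/2
o=((port6-m6)@n6,(port6-m6)@e6);print("sep6",np.linalg.norm(L6-R6),o)
for n,c in(("rep",w),("ideal",wi)):
    L,Rr=onz(c,239.4,180.2,.08)[:2],onz(c,418.5,182.,.08)[:2]; e=(L-Rr)/np.linalg.norm(L-Rr); nn=np.array([e[1],-e[0]]);m=(L+Rr)/2
    print(n,"sep",np.linalg.norm(L-Rr),"yaw",np.degrees(np.arctan2(-e[0],e[1])),"port",m+nn*o[0]+e*0*o[1], "with lateral",m+nn*o[0]+e*o[1])
    p=onz(c,327.4,210.5,T[2]-.091+.012)[:2]; ex=np.array([np.cos(r[2]),np.sin(r[2])]); print("  cap ctr",p-.03*ex)
```

```text
sep6 0.12091557388050471 (np.float64(-0.04017584348640228), np.float64(-0.00021164963423216863))
rep sep 0.12092257202126201 yaw 20.116559616291394 port [ 0.5125497 -0.1943558] with lateral [ 0.51262249 -0.19455454]
  cap ctr [ 0.51380514 -0.19391915]
ideal sep 0.12162372427699296 yaw 20.14320875192862 port [ 0.51311997 -0.1959405 ] with lateral [ 0.51319285 -0.1961392 ]
  cap ctr [ 0.51413108 -0.19549402]
```

Request:
{"fn": "move_arm", "kwargs": {"plan": [[[-0.0012,-0.0006,0,0,0,0],[-0.0012,-0.0006,-0.004,0,0,0],[-0.0012,-0.0006,-0.008,0,0,0],[-0.0012,-0.0006,-0.012,0,0,0],[-0.0012,-0.0006,-0.014,0,0,0]]]}}

```text
time_s: 7.42
tcp_pos: [0.5145, -0.1961, 0.1947]
tool_rot: [-3.129, -0.001, 0.36]
contact_force: [-0.2, 0.8, 3.3]
finger_gap: 0.0232
```

Run:
```python
from h import *
from cell import env
env.camera("wrist")
d={"wrist":env.camera("wrist")}; s=env.get_state(); d["s"]=s; d["scene"]=env.camera("scene")
print(s["tcp_pos"],s["tool_rot"],s["contact_force"],s["torque"],s["finger_gap"],s["time_s"])
pickle.dump(d,open("c9.pkl","wb"))
cv2.imwrite("pics/wrist9.png",d["wrist"]["color"][:,:,::-1])
```

```text
[ 0.51457214 -0.19606112  0.19498975] [-3.12854340e+00 -1.39463820e-03  3.59975346e-01] [-0.44901396  1.55659154  2.85671776] [0.3879438  0.33093686 0.04961792] 0.02319341835414709 7.5167
```

View pics/wrist9.png

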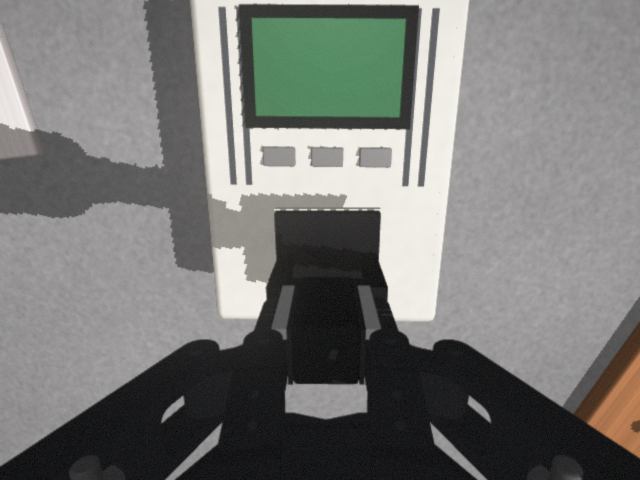

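```bash
cat > rel.py <<'E'
from h import *
import sys
from scipy import ndimage
def stripes(w):
    im=w["color"].astype(int); g=im.sum(2)/3
    m=((g<140)&(im[:,:,1]<im[:,:,2]+12)).astype(np.uint8); m[:100]=0;m[205:]=0
    n,l,st,ce=cv2.connectedComponentsWithStats(m)
    return [(st[i],) for i in range(1,n) if st[i][4]>40]
def run(n,L,Rr):
    d=pickle.load(open(f"c{n}.pkl","rb")); w=d["wrist"]; T=d["s"]["tcp_pos"];r=d["s"]["tool_rot"];Rt=R.from_euler("xyz",r)
    wi=dict(w); wi["xyz"]=T+Rt.apply([.0757,0,-.119]); wi["attitude"]=(Rt*R.from_euler("xyz",[-17.14,0,90],degrees=True)).as_euler("xyz")
    for nm,c in(("rep",w),("ideal",wi)):
        a,b=onz(c,*L,.08)[:2],onz(c,*Rr,.08)[:2]; e=(a-b)/np.linalg.norm(a-b); nn=np.array([e[1],-e[0]]);m=(a+b)/2
        port=m+nn*-.0402+e*-.0002
        p=onz(c,327.4,210.5,T[2]-.0919+.012)[:2]; ex=np.array([np.cos(r[2]),np.sin(r[2])]); cap=p-.03*ex
        print(nm,"sep",np.linalg.norm(a-b).round(4),"port",port.round(4),"cap",cap.round(4),"needed shift mm",((port-cap)*1e3).round(1))
E
python3 - <<'E'
from rel import *
w=pickle.load(open("c9.pkl","rb"))["wrist"]; crop(w,205,140,445,220,3.3,"pics/w9a.png")
E
```

```text
(no output)
```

View pics/w9a.png

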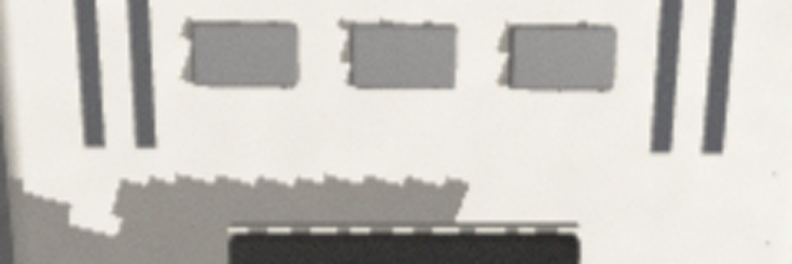

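Run:
```python
from rel import *
q=lambda u,v:(u/3.3+205-.35,v/3.3+140-.35)
run(8,(239.4,180.2),(418.5,182.))
run(9,q(94,147),q(712,153))
```

```text
rep sep 0.1209 port [ 0.5126 -0.1946] cap [ 0.5136 -0.194 ] needed shift mm [-1.  -0.6]
ideal sep 0.1216 port [ 0.5132 -0.1961] cap [ 0.5139 -0.1956] needed shift mm [-0.8 -0.6]
rep sep 0.1208 port [ 0.5125 -0.1945] cap [ 0.5144 -0.1949] needed shift mm [-1.8  0.4]
ideal sep 0.1212 port [ 0.5121 -0.1958] cap [ 0.5139 -0.1962] needed shift mm [-1.8  0.4]
```

Request:
{"fn": "move_arm", "kwargs": {"plan": [[[0,0,0.005,0,0,0],[-0.0015,0.0003,0.005,-0.04,0.12,0],[-0.0015,0.0003,0.005,-0.04,0.12,0],[-0.0015,0.0003,0.005,-0.04,0.12,0],[-0.0015,0.0003,0.005,-0.04,0.12,0]]]}}

```text
time_s: 7.98
tcp_pos: [0.5127, -0.1957, 0.1997]
tool_rot: [-3.128, 0.002, 0.36]
contact_force: [0.5, -0.4, -2.3]
finger_gap: 0.023
```

Run:
```python
from h import *
from cell import env
env.camera("wrist")
s=env.get_state()
print(s["tcp_pos"],s["tool_rot"],s["contact_force"],s["torque"],s["finger_gap"],s["time_s"])
```

```text
[ 0.51276894 -0.19572885  0.19973063] [-3.12794937e+00  1.42323609e-03  3.59732831e-01] [-0.18216087  0.2206503  -1.33529421] [-0.04877053  0.00386541  0.02674504] 0.02327624779042383 8.0333
```

Request:
{"fn": "move_arm", "kwargs": {"plan": [[[0,0,-0.003,0,0,0],[0,0,-0.006,0,0,0],[0,0,-0.009,0,0,0],[0,0,-0.012,0,0,0],[0,0,-0.013,0,0,0]]]}}

```text
time_s: 8.45
tcp_pos: [0.5132, -0.1958, 0.1872]
tool_rot: [-3.129, 0.001, 0.36]
contact_force: [-1.1, 1.2, 5.7]
finger_gap: 0.023
```

Run:
```python
from h import *
from cell import env
env.camera("wrist")
s=env.get_state()
print(s["tcp_pos"],s["tool_rot"],s["contact_force"],s["torque"],s["finger_gap"],s["time_s"])
```

```text
[ 0.51321443 -0.19584843  0.18722004] [-3.12889676e+00  6.11653735e-04  3.60194954e-01] [-1.33741584  0.08327323  5.69348661] [0.38493748 0.33998701 0.03445066] 0.023212771668233986 8.5
```

Request:
{"fn": "move_arm", "kwargs": {"plan": [[[0,0,-0.001,0,0,0],[0,0,-0.002,0,0,0],[0,0,-0.003,0,0,0],[0,0,-0.004,0,0,0],[0,0,-0.004,0,0,0]]]}}

```text
time_s: 8.92
tcp_pos: [0.5133, -0.1959, 0.1841]
tool_rot: [-3.129, 0.0, 0.361]
contact_force: [-1.2, 2.9, 7.8]
finger_gap: 0.0231
```

Run:
```python
from h import *
from cell import env
env.camera("wrist")
s=env.get_state()
print(s["tcp_pos"],s["tool_rot"],s["contact_force"],s["torque"],s["finger_gap"],s["time_s"])
```

```text
[ 0.51325395 -0.19584592  0.18417838] [-3.12935077e+00  4.26457118e-04  3.60644002e-01] [-1.33000112  2.1290768   8.35797147] [0.60342099 0.73056268 0.01002917] 0.023080020311261776 8.9667
```

Request:
{"fn": "move_arm", "kwargs": {"plan": [[[0,0,-0.001,0,0,0],[0,0,-0.002,0,0,0],[0,0,-0.003,0,0,0],[0,0,-0.003,0,0,0],[0,0,-0.003,0,0,0]]]}}

```text
time_s: 9.38
tcp_pos: [0.5133, -0.1958, 0.1839]
tool_rot: [-3.13, -0.0, 0.362]
contact_force: [-4.3, 4.7, 14.8]
finger_gap: 0.023
```

Run:
```python
from h import *
from cell import env
env.camera("wrist")
d={"wrist":env.camera("wrist")};s=env.get_state();d["s"]=s;d["scene"]=env.camera("scene")
print(s["tcp_pos"],s["tool_rot"],s["contact_force"],s["torque"],s["finger_gap"],s["time_s"])
pickle.dump(d,open("c10.pkl","wb"))
crop(d["wrist"],205,140,445,220,3.3,"pics/w10a.png")
crop(d["scene"],110,200,230,300,6,"pics/s10.png")
```

```text
[ 0.51331482 -0.19584745  0.18389281] [-3.13050913e+00 -1.54029671e-04  3.61500998e-01] [-4.0879799   4.37391007 14.79269373] [ 1.26935893  1.58861805 -0.03558909] 0.0228304771395098 9.4833
```

View pics/w10a.png

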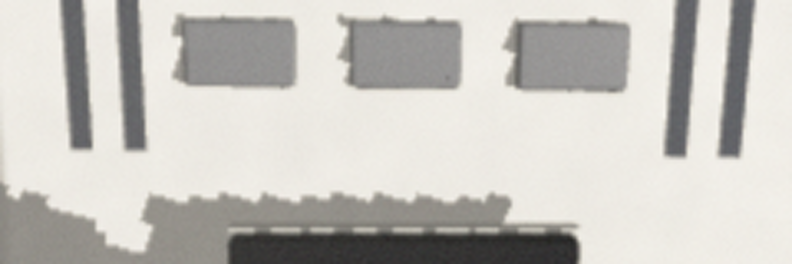

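View pics/s10.png

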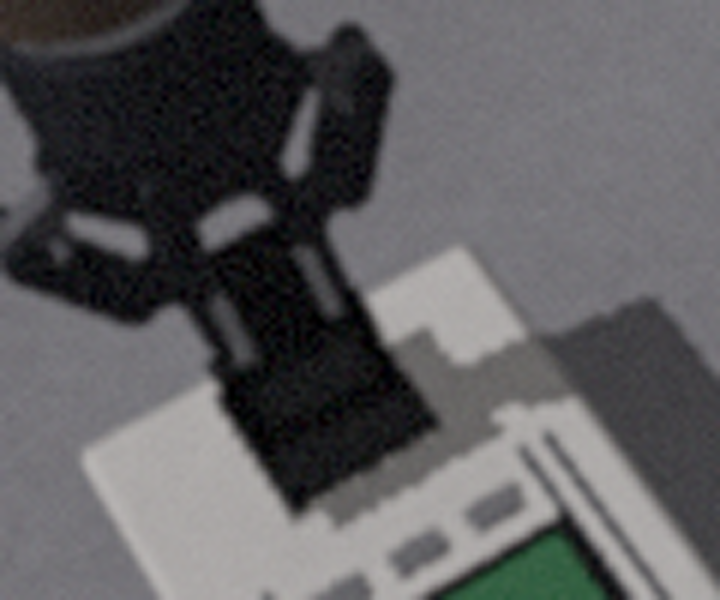

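Run:
```python
from rel import *
q=lambda u,v:(u/3.3+205-.35,v/3.3+140-.35)
run(10,q(81,149),q(730,156))
def cross(r,th,lo,hi,sgn):
    return [round(k+(r[k]-th)/(r[k]-r[k+1]),2) for k in range(lo,hi) if (r[k]-th)*(r[k+1]-th)<0 and np.sign(r[k+1]-th)==sgn]
for n in (6,7,8,9,10):
    w=pickle.load(open(f"c{n}.pkl","rb"))["wrist"]
    g=cv2.GaussianBlur(cv2.cvtColor(w["color"],cv2.COLOR_RGB2GRAY).astype(float),(3,3),0)
    print(n,[cross(g[:,a:b].mean(1),75,204,225,-1)[-1:] for a,b in((282,300),(355,373))],[(cross(g[v],80,255,300,-1),cross(g[v],80,370,400,1)) for v in (225,240,290)],cross(g[:,310:345].mean(1),60,370,400,1))
```

```text
rep sep 0.1211 port [ 0.5126 -0.1946] cap [ 0.513  -0.1948] needed shift mm [-0.4  0.3]
ideal sep 0.1212 port [ 0.5122 -0.1959] cap [ 0.5126 -0.1962] needed shift mm [-0.4  0.3]
6 [[np.float64(211.0)], [np.float64(210.92)]] [([np.float64(274.94)], [np.float64(379.59)]), ([np.float64(275.52)], [np.float64(378.87)]), ([np.float64(266.06), np.float64(292.13)], [np.float64(387.17)])] [np.float64(382.91)]
7 [[np.float64(210.97)], [np.float64(210.84)]] [([np.float64(274.92)], [np.float64(379.48)]), ([np.float64(275.51)], [np.float64(378.9)]), ([np.float64(265.88), np.float64(292.01)], [np.float64(387.24)])] [np.float64(382.99)]
8 [[np.float64(210.88)], [np.float64(210.99)]] [([np.float64(274.88)], [np.float64(378.97)]), ([np.float64(275.41)], [np.float64(378.28)]), ([np.float64(266.73), np.float64(292.22)], [np.float64(386.51)])] [np.float64(382.97)]
9 [[np.float64(210.95)], [np.float64(210.88)]] [([np.float64(274.75)], [np.float64(378.69)]), ([np.float64(275.36)], [np.float64(378.28)]), ([np.float64(266.7), np.float64(292.26)], [np.float64(386.54)])] [np.float64(382.95)]
10 [[np.float64(211.02)], [np.float64(210.88)]] [([np.float64(274.58)], [np.float64(378.48)]), ([np.float64(275.26)], [np.float64(378.09)]), ([np.float64(266.0), np.float64(292.18)], [np.float64(386.42)])] [np.float64(383.1)]
```

Request:
{"fn": "move_arm", "kwargs": {"plan": [[[0,0,0.002,0,0,0],[0,0,0.004,0,0,0],[-0.0004,0.0008,0.004,-0.37,-0.14,0],[-0.0004,0.0008,0.004,-0.37,-0.14,0],[-0.0004,0.0008,0.004,-0.37,-0.14,0]]]}}

```text
time_s: 9.95
tcp_pos: [0.513, -0.1951, 0.1887]
tool_rot: [-3.138, -0.0, 0.362]
contact_force: [-2.2, -0.0, 5.3]
finger_gap: 0.0229
```

```bash
cat > st.py <<'E'
from h import *
from cell import env
env.camera("wrist")
s=env.get_state(); y=s["tool_rot"][2]; F=s["contact_force"];M=s["torque"]
c,n=np.cos(y),np.sin(y)
print("p",s["tcp_pos"].round(4),"rot",s["tool_rot"].round(4),"t",round(s["time_s"],2),"gap",round(s["finger_gap"],4))
print("F ex,ey,z",(F[0]*c+F[1]*n).round(2),(-F[0]*n+F[1]*c).round(2),F[2].round(2),"M ex,ey",(M[0]*c+M[1]*n).round(3),(-M[0]*n+M[1]*c).round(3))
E
python3 st.py
```

```text
p [ 0.513  -0.1951  0.1887] rot [-3.1381e+00 -4.0000e-04  3.6200e-01] t 10.0 gap 0.0231
F ex,ey,z -2.08 0.99 5.34 M ex,ey 0.423 0.319
```

Request:
{"fn": "move_arm", "kwargs": {"plan": [[[0,0,-0.002,0,0,0],[0,0,-0.004,0,0,0],[0,0,-0.005,0,0,0],[0,0,-0.006,0,0,0],[0,0,-0.0075,0,0,0]]]}}

```text
time_s: 10.42
tcp_pos: [0.5132, -0.1953, 0.1839]
tool_rot: [-3.139, -0.001, 0.363]
contact_force: [-6.2, 4.8, 22.9]
finger_gap: 0.0235
```

```bash
python3 st.py
```

```text
p [ 0.5131 -0.1952  0.1839] rot [-3.1393e+00 -6.0000e-04  3.6300e-01] t 10.47 gap 0.0227
F ex,ey,z -2.66 4.6 14.45 M ex,ey 1.746 1.092
```

Request:
{"fn": "move_arm", "kwargs": {"plan": [[[0,0,-0.003,0,0,0],[0,0,-0.004,0,0,0],[0,0,-0.005,0,0,0],[0,0,-0.005,0,0,0],[0,0,-0.005,0,0,0]]]}}

```text
time_s: 10.88
tcp_pos: [0.5132, -0.1952, 0.1839]
tool_rot: [-3.141, -0.002, 0.364]
contact_force: [-7.6, 5.9, 25.9]
finger_gap: 0.023
```

```bash
python3 st.py
python3 - <<'E'
from h import *
from cell import env
d={"wrist":env.camera("wrist"),"s":env.get_state(),"scene":env.camera("scene")}
pickle.dump(d,open("c11.pkl","wb"))
cv2.imwrite("pics/wrist11.png",d["wrist"]["color"][:,:,::-1])
cv2.imwrite("pics/scene11.png",d["scene"]["color"][:,:,::-1])
def cross(r,th,lo,hi,sgn):
    return [round(float(k+(r[k]-th)/(r[k]-r[k+1])),2) for k in range(lo,hi) if (r[k]-th)*(r[k+1]-th)<0 and np.sign(r[k+1]-th)==sgn]
w=d["wrist"]
g=cv2.GaussianBlur(cv2.cvtColor(w["color"],cv2.COLOR_RGB2GRAY).astype(float),(3,3),0)
print([cross(g[:,a:b].mean(1),75,204,225,-1)[-1:] for a,b in((282,300),(355,373))],[(cross(g[v],80,255,300,-1),cross(g[v],80,370,400,1)) for v in (225,240,290)],cross(g[:,310:345].mean(1),60,370,400,1))
crop(w,205,140,445,220,3.3,"pics/w11a.png")
E
```

```text
p [ 0.5132 -0.1952  0.1839] rot [-3.1412e+00 -1.7000e-03  3.6450e-01] t 10.93 gap 0.0232
F ex,ey,z -5.54 8.32 26.18 M ex,ey 3.154 1.75
[[211.62], [211.24]] [([274.09], [378.21]), ([274.59], [377.46]), ([265.64, 292.23], [386.21])] [383.08]
```

View pics/w11a.png

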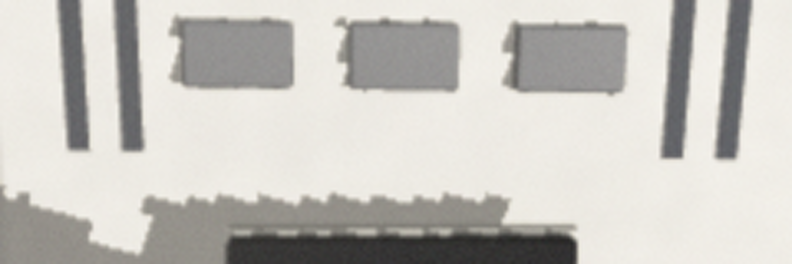

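View pics/scene11.png

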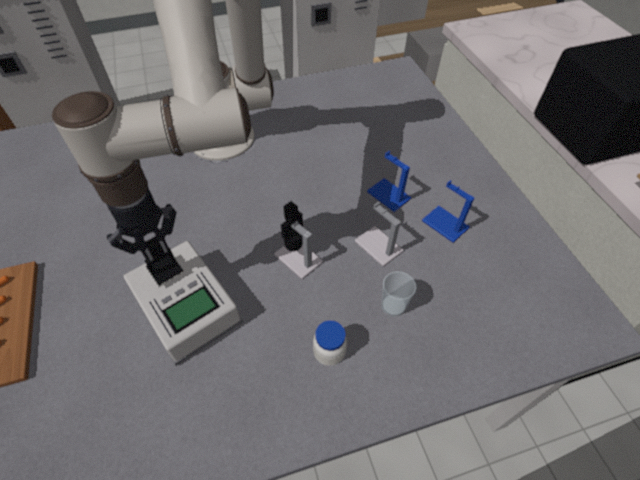

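```bash
python3 - <<'E'
from rel import *
q=lambda u,v:(u/3.3+205-.35,v/3.3+140-.35)
run(11,q(78,150),q(727,157))
E
python3 st.py
```

```text
rep sep 0.1211 port [ 0.5128 -0.1946] cap [ 0.5134 -0.195 ] needed shift mm [-0.6  0.4]
ideal sep 0.1213 port [ 0.5123 -0.1959] cap [ 0.5129 -0.1963] needed shift mm [-0.6  0.4]
p [ 0.5132 -0.1952  0.1839] rot [-3.1412e+00 -1.8000e-03  3.6450e-01] t 11.08 gap 0.0231
F ex,ey,z -5.3 7.64 25.99 M ex,ey 3.17 1.724
```

```bash
python3 -c "
from cell import env
print(env.finish_job())"
```

```text
the job is handed in; nothing more can be done
None
```

The square tile cap is off its hook and pressed home on the meter's collar. I handed the job in at about 11 s, still holding it; no verdict is reported.

**What I did:** I gripped the knob at 80 N, lifted the cap 18 mm and drew it 65 mm along the stand's -x. I carried it to the port, levelled it and pressed it down in small steps.

**Last checks:**
- **Seated:** the tool stopped at z = 0.1839 m on both presses and did not sink further as the push rose. That matches the height worked out for flush contact.
- **Push:** the steady vertical reading was about 26 N. Allowing for the cap's weight, that is roughly 28 N down, about 18 N of it on the collar beyond the spring.
- **Centring:** the last wrist picture puts the cap about 0.7 mm from the port axis. The camera calibration is good to about 2 mm.
- **Others:** in the last scene picture the round cap, jar, beaker and blue stands look undisturbed.

**Less certain:**
- **Level:** before pressing, the wrist pictures suggested the cap was tilted about 0.75° in the grip. I corrected for that, then took about 0.4° back, because the tool's turning under load suggested I had overcorrected. As the push rose the tool turned slightly but the cap did not, which points to flat seating. I could not see the contact all round directly.
- **Side force:** about 9 N sideways remains, which I took to be friction and give in the arm.
- **Centring disagreement:** separate estimates of the port's position differed by up to 2.7 mm between cameras. I relied on the cap and meter measured together in one wrist picture.

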